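Put the tall chalk board out on the easel

ROBOT

A 6-joint arm with a two-finger parallel gripper is mounted at the origin on a cart in front of the work surface, level with it; the furniture and walls round the work are solid. World frame = base frame: x ahead of the robot, y to its left, z up, the work surface at z = 0. Lengths are in m, angles in rad, forces in N, time in s.
With the tool pointing down it reaches from about 0.3 to 0.775 m from the base axis. Payload 14.6 kg.
Tool frame: the origin (TCP) lies between the finger pads; the fingertips stand ctrl.tip_extent ahead of it and the grasp point (between the pads) lies 3 mm ahead of it (ctrl.tip_extent is the distance from the TCP to the fingertips, in m); z points along the fingers, y is the line along which they close (so a half turn about z gives the same grasp; the last joint's range is limited). The gripper opens to 94 mm and grips with 3 to 60 N. Pads are 16 mm wide; open, the fingers measure 119 mm over their backs; the gripper's body (75 mm by 177 mm) begins 78 mm behind the grasp point.
Start: joints at [1.253, 0.3, 1.521, -0, 1.321, -0.067], TCP at [0.136, 0.533, 0.227] pointing down, gripper open.
Joint ranges: [-3.03, 3.03], [-0.79, 2.21], [0.23, 2.52], [-1.04, 4.18], [0, 3.07], [-2.55, 2.55]. Speed limits (rad/s): [2.22, 2.22, 2.57, 3.14, 3.14, 3.14].

INTERFACE

Orientations are given as [roll, pitch, yaw] about the fixed x, y, z axes, in that order (R = Rz(yaw) Ry(pitch) Rx(roll)).
In Python, from station import ctrl, imaging, job gives the robot as it stands (ctrl), with the cameras (imaging) and the job (job).
- The arm moves only by the tool shift_gripper, called after "Request:" as a command line: name --argument value ..., lists and objects as JSON in quotes. Schema: {"type":"object","properties":{"motion":{"type":"object","properties":{"segments":{"type":"array","items":{"type":"array","items":{"type":"number"},"minItems":6,"maxItems":6},"minItems":1,"maxItems":10}},"additionalProperties":false,"required":["segments"]},"finger_gap":{"type":"number"},"clamp_n":{"type":"number"},"only":{"type":"string"},"quiet":{"type":"boolean"},"lines":{"type":"string"}},"required":["motion"],"additionalProperties":false}. motion is an object whose key "segments" holds a list of rows, 1 to 10 of them, each of 6 numbers: dx, dy, dz in m, then a rotation vector rx, ry, rz in rad; each row shifts and turns the commanded pose from where the row before left it, along the tool's axes as they then stand; what a row does not reach is not made up. A row lasts 1/10 s, in which the tool goes at most 0.05 m and 0.15 rad, less where a joint would pass 70% of its speed; a pose out of reach is approached as far as the arm can. finger_gap is the finger opening in m, set as the call begins (left out keeps the last). The fingers move at their own pace and stop on an object; clamp_n is the grip in N (left out, the last holds). Time passes only in rows, so rows that do not move let the fingers close. The tool returns the time, the measured TCP pose, the force, the opening and the grip force at its end. only (a regular expression) keeps the lines of the reply that match it, lines (a string "A,B") keeps lines A to B, and quiet returns only ok. Input that does not fit is refused with a message, and nothing moves.
- ctrl.get_obs(): the state, without advancing time (a new reading comes with each control period).
- imaging.camera(name): name is "scene" or "top" or "wrist"; returns a dict with "pixels" (400x640x3 uint8, blue, green, red), "fx", "fy", "cx", "cy" (pixels), "extrinsics" (4x4, takes a point from camera to world coordinates). Camera axes: x right, y up, looking along -z (the intrinsics and any distortion apply to the point x, -y, -z); pixel columns grow to the right and rows downward; lengths in m; the calibration is good to about 2 mm. A picture is of the moment at which its call begins. There is no depth.
- job.hand_in(): hands the job in; it is judged then, once.
The state is a dict: "time_s": time; "qpos": joint angles; "joint_vel": joint speeds; "tau": joint torques, N m; "ee_pos": TCP position; "eef_rot": TCP orientation; "force": force on the tool from outside, world axes, zero at the start; "moment": the same for the moment, N m; "grip_width": finger opening in m; "grip_force": force on a finger pad.
Only numpy, scipy, OpenCV 4.12 (cv2) and the standard library are available. Lean on these libraries where they do the work, as an engineer would, in place of code of your own. Each camera call takes 0.05 s, during which the arm holds its last target. There are 200 camera calls.

TASK

Pull the cabinet's drawer all the way open by its bar handle, slide the tall chalk board straight up out of its slot in the drawer, and stand it centred on the wooden easel: lower edge on the ledge behind the lip, leaning back against the two uprights. Leave the two shorter boards in their slots and do not disturb the jars.

Things in the scene. Friction and masses are not known exactly. Their poses are not given: they have to be found in the camera images.
- cabinet: light-wood cabinet, one drawer, fixed, 205 deep x 166 wide x 154 mm high. Origin: centre of its underside. x points to its back, y to its left as seen from the front, z up; the drawer front is at x = -102 mm, the cabinet's top edge in front is at x = -90 mm, z = 154 mm
- drawer (a joint): travel of the drawer along the cabinet's -x, m: 0 shut, 0.17 fully open at its stop; light friction (a few N), it stays where it is left. Its front panel is 12 mm thick and reaches from z = 10 to 146 mm in the cabinet's frame, its sides and back to 103 mm
- drawer_handle (a point): middle of the drawer's steel bar handle: a 12 mm round bar, 90 mm long along the cabinet's y, 50 mm in front of the drawer front, 135 mm above the table (19 mm below the cabinet's top). Its axes are those of the cabinet; moves with the drawer
- tall_board: the tall one of three wood-framed dark boards, all with the same look, 120 mm wide and 8 mm thick; this one is 125 mm high, the others 88 mm. About 0.15 kg. Origin: middle of its lower edge; x across its thickness, y along its width, z up to its top edge. It starts upright in one of the three slots (front, middle or back), its top edge 143 mm above the table. Both faces are alike
- board_top (a point): middle of the tall board's top edge, 125 mm above its origin along its z
- short_board_a: short board, 120 x 8 x 88 mm, origin at the middle of its lower edge, in another slot; about 0.14 kg
- short_board_b: short board like short_board_a, in the remaining slot
- slot_front (a point): middle of the floor of the front slot, 18 mm above the table, 40 mm behind the inner face of the drawer front; moves with the drawer, axes as the cabinet's. The slots lie across the drawer, 42 mm apart, each 12 mm wide along the cabinet's x
- slot_middle (a point): the same for the middle slot. Every slot holds its board by the two side edges only: cheeks reach 14 mm inward from each side wall (102 mm open between them), up to 65 mm above the slot floor
- slot_back (a point): the same for the back slot, 51 mm before the drawer's back wall; with the drawer fully open it stands 46 mm in front of the cabinet's top edge
- easel: low wooden table easel, fixed, 100 deep x 140 wide x 97 mm high, open to its front (-x). Origin: underside, in the middle of the width; x points to its back, y to its left. Two uprights, 18 mm wide, at y = +-45 mm (72 mm free between them), 78 mm long; their front faces start at x = -4 mm, z = 20 mm and lean back (to +x) 12 degrees from vertical
- easel_ledge (a point): point on the ledge's surface midway between lip and uprights, middle of the width; axes as the easel's. The ledge is level, 20 mm above the table, and runs from the lip (inner face at easel x = -32 mm, 13 mm high above the ledge) to the foot of the uprights at easel x = -4 mm
- honey_jar: small loose jar with a lid, 63 mm across, 75 mm high, origin at the centre of its underside. It and the easel stand at the two places in front of the tape dispenser, either way round. Nearby a fixed open cash box, its lid up to about 0.3 m, fills world x 0.5 to 0.8 m, y -0.1 to 0.18 m: pass in front of it or well above
- spread_jar: loose jar with a yellow lid, 68 mm across, 112 mm high, at the right beside the scale, origin at the centre of its underside

How it is judged:
By the outcome, as a careful person would: the job done as asked, in the order asked, and still so for the second after the job is handed in, with the robot touching nothing.
It also fails if it takes over 56 s, if anything falls off the work surface, if the arm or the gripper's body presses on something with over 40 N, if the wrist force passes 120 N, or if a joint passes its speed limit or range.

## Working session

There is one attempt and no reset: what is moved stays moved. The work goes in short steps, Python scripts to look and compute and a tool call to move; the robot and the scene stay as the last step left them, time stands still between calls to the robot, and variables do not carry over. Pictures are saved under pics/ and viewed, at most 10 in all, crops included, and the job is handed in when it is done.

```bash
ls; mkdir -p pics; python3 - <<'E'
from station import ctrl, imaging, job
import cv2,numpy as np
print(ctrl.tip_extent, ctrl.get_obs())
for n in("scene","top"):
    c=imaging.camera(n); cv2.imwrite(f"pics/{n}0.png",c["pixels"]); print(n,{k:v for k,v in c.items() if k!="pixels"})
E
```

```text
pics
station.py
0.022 {'time_s': 0.0, 'qpos': array([ 1.25342110e+00,  3.00487860e-01,  1.52161092e+00,  2.58835116e-05,
        1.32067688e+00, -6.66131673e-02]), 'joint_vel': array([-7.88354778e-04, -4.14185938e-05,  1.29120880e-03,  3.18186682e-04,
        8.64580462e-04, -1.64484779e-04]), 'tau': array([ 1.05215739e-03, -5.31799614e+01, -3.52737987e+01,  7.08626490e-02,
        2.43437866e-02, -8.79863615e-05]), 'ee_pos': array([0.13640593, 0.53256528, 0.22686449]), 'eef_rot': array([-3.14041394e+00, -1.03760353e-04,  2.89082411e+00]), 'force': array([-0.11440447,  0.14865302, -0.08078622]), 'moment': array([-0.00941047,  0.02893761, -0.00332354]), 'grip_force': 0.0, 'grip_width': 0.09407071225921933}
scene {'fx': 485.31367159647533, 'fy': 485.31367159647533, 'cx': 323.31136077447775, 'cy': 197.36324330224798, 'extrinsics': array([[ 0.96100223,  0.18344304, -0.20693807,  0.20777232],
       [-0.27574405,  0.57888744, -0.76736859, -1.34854852],
       [-0.02097458,  0.79450487,  0.60689544,  1.13236682],
       [ 0.        ,  0.        ,  0.        ,  1.        ]])}
top {'fx': 365.0496413478776, 'fy': 365.0496413478776, 'cx': 316.2494194106981, 'cy': 199.2571760493553, 'extrinsics': array([[ 0.07396144,  0.75801652, -0.64802829, -0.03457795],
       [-0.99712317,  0.04540307, -0.06069548, -0.13064609],
       [-0.0165857 ,  0.65065315,  0.75919391,  0.8574134 ],
       [ 0.        ,  0.        ,  0.        ,  1.        ]])}
```

View pics/scene0.png

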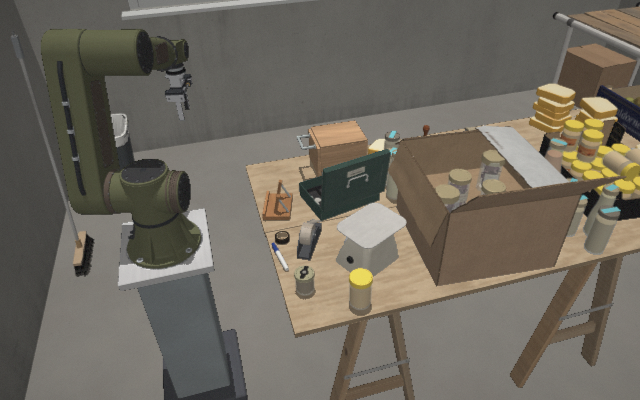

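View pics/top0.png

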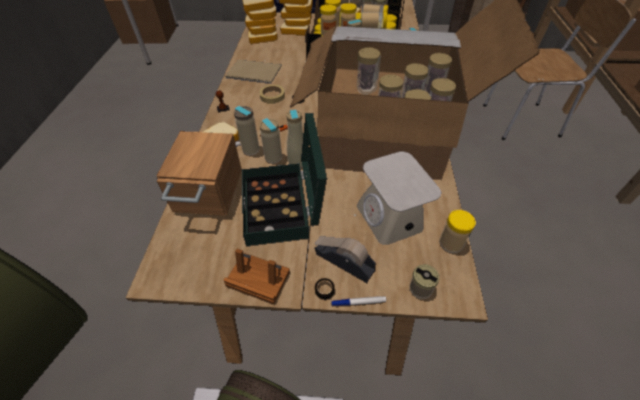

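The scene view shows the cabinet around (335,150) and the easel around (279,205). In the top view the cabinet is at about (200,175), the easel at about (258,277) and the honey jar at about (424,282). Next I'll enlarge the cabinet and easel.

```bash
python3 - <<'E'
import cv2,numpy as np
T=cv2.imread("pics/top0.png");S=cv2.imread("pics/scene0.png")
def crop(I,x,y,w,h,s):
    C=cv2.resize(I[y:y+h,x:x+w],None,fx=s,fy=s,interpolation=cv2.INTER_CUBIC)
    for i in range(0,w,10): cv2.line(C,(i*s,0),(i*s,5 if i%20 else 12),(0,255,255),1); (i%20==0) and cv2.putText(C,str(x+i),(i*s+2,20),0,.35,(0,255,255),1)
    for j in range(0,h,10): cv2.line(C,(0,j*s),(5 if j%20 else 12,j*s),(0,255,255),1); (j%20==0) and cv2.putText(C,str(y+j),(12,j*s+4),0,.35,(0,255,255),1)
    return C
a=crop(T,150,125,100,100,6); 
cv2.imwrite("pics/c1.png",a)
b=crop(T,215,240,80,66,5); c=crop(S,255,170,80,60,5)
d=crop(S,290,115,80,70,4)
o=np.zeros((600,800,3),np.uint8); o[:330,:400]=b; o[:300,400:800]=c; o[300:580,400:720]=d
cv2.imwrite("pics/c2.png",o)
E
```

```text
(no output)
```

View pics/c1.png

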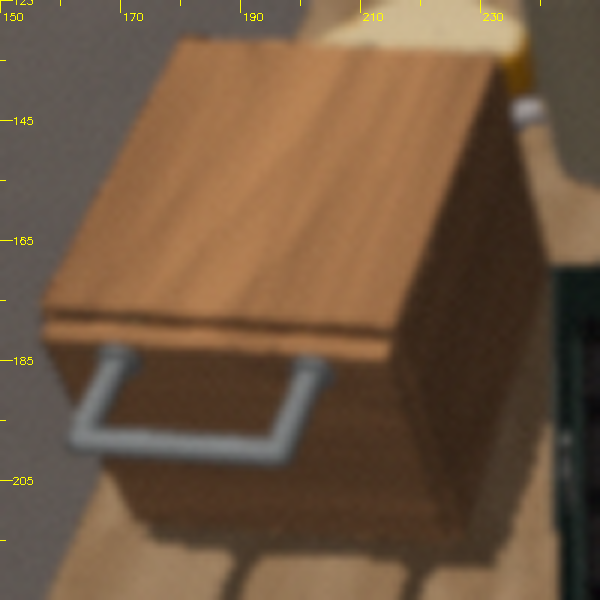

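View pics/c2.png

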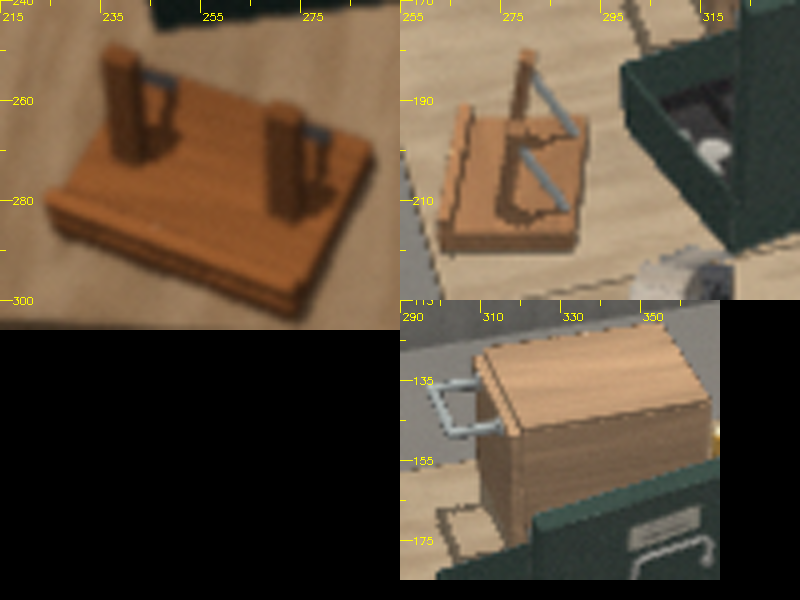

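Crop c1 (top view) gives the cabinet corners: top back (180,131) and (233,134), top front (157.5,176) and (216,180), and bar ends (162,198) and (197.5,201). Crop c2 shows the easel with its lip to the front: lip corners (224,279) and (274,299), upright feet at about (240,272) and (272,284). Now I'll fit both poses.

```bash
cat > h.py <<'E'
import numpy as np, cv2
from scipy.optimize import least_squares
from scipy.spatial.transform import Rotation as R
SC=dict(fx=485.3137,cx=323.3114,cy=197.3632,E=np.array([[0.96100223,0.18344304,-0.20693807,0.20777232],[-0.27574405,0.57888744,-0.76736859,-1.34854852],[-0.02097458,0.79450487,0.60689544,1.13236682]]))
TP=dict(fx=365.0496,cx=316.2494,cy=199.2572,E=np.array([[0.07396144,0.75801652,-0.64802829,-0.03457795],[-0.99712317,0.04540307,-0.06069548,-0.13064609],[-0.0165857,0.65065315,0.75919391,0.8574134]]))
def cam(c): return dict(fx=c["fx"],cx=c["cx"],cy=c["cy"],E=c["extrinsics"][:3])
def proj(c,P):
    p=(np.atleast_2d(P)-c["E"][:,3])@c["E"][:,:3]
    return np.c_[c["cx"]-c["fx"]*p[:,0]/p[:,2], c["cy"]+c["fx"]*p[:,1]/p[:,2]]
def frame(v,P):  # v=x,y,yaw
    P=np.atleast_2d(P); return P@R.from_euler('z',v[2]).as_matrix().T+[v[0],v[1],0]
def fit(data,x0): # data: (cam,local pts,pixels)
    f=lambda v: np.concatenate([(proj(c,frame(v,P))-np.array(q)).ravel() for c,P,q in data])
    s=least_squares(f,x0,loss='soft_l1'); return s.x,f(s.x).reshape(-1,2)
E
python3 - <<'E'
from h import *
m=.001
L=np.array([[102.5,83,154],[102.5,-83,154],[-90,83,154],[-90,-83,154],[-102,83,146],[-102,-83,146],[-152,0,135]])*m
q=[(180,131.3),(232.8,133.7),(157.5,175.8),(216.2,179.7),(157,180.8),(214.7,185),(179.6,199.5)]
Ls=np.array([[-90,83,154],[-90,-83,154],[102.5,-83,154],[102.5,83,154]])*m
qs=[(310.5,128.5),(321,147),(367,140.5),(355,121)]
v,r=fit([(TP,L,q),(SC,Ls,qs)],[.5,.3,0]);print("cab",v,np.degrees(v[2]));print(r.round(1).tolist())
E_=np.array([[-4,54,20],[-4,36,20],[-4,-36,20],[-4,-54,20],[12.2,54,96.3],[12.2,36,96.3],[12.2,-36,96.3],[12.2,-54,96.3]])*m
qe=[(237,272),(243,272.6),(268.6,283),(275.6,284),(235.6,251.6),(243,253.3),(268,262.2),(275.4,264.2)]
v,r=fit([(TP,E_,qe)],[.4,.1,0]);print("easel",v,np.degrees(v[2]));print(r.round(1).tolist())
print(proj(TP,frame(v,np.array([[-42,70,33],[-42,-70,33],[58,-70,20],[-32,0,33]])*m)))
print(proj(SC,frame(v,np.array([[-42,70,33],[-42,-70,33],[58,-70,20],[12.2,-45,96]])*m)))
E
```

```text
cab [ 0.71068579  0.27931846 -0.02410208] -1.3809472186336815
[[0.5, -0.4], [0.8, -0.1], [-1.1, 0.2], [-0.1, -0.0], [-1.2, 0.5], [0.8, -0.0], [0.8, 0.3], [-0.1, -1.8], [-0.6, -0.0], [1.0, -0.9], [0.1, -0.9]]
easel [ 0.40931569  0.06858234 -0.28672357] -16.428050334244205
[[0.6, -0.1], [0.8, 1.4], [0.4, -0.2], [-0.2, 1.0], [-0.4, -0.7], [-1.3, -0.2], [0.3, -0.3], [-0.3, -0.1]]
[[223.72523961 279.98658467]
 [274.3082601  297.99881544]
 [290.99310425 266.61679107]
 [250.4150043  285.34940667]]
[[266.86282434 190.58836116]
 [262.97259058 213.84234469]
 [291.0207501  216.31388296]
 [277.24291674 195.45797609]]
```

Request:
shift_gripper --motion '{"segments":[[0, 0, 0, 0, 0, 0.15], [0, 0, 0, 0, 0, 0.15], [0, 0, 0, 0, 0, 0.15], [0, 0, 0, 0, 0, 0.15], [0, 0, 0, 0, 0, 0.15], [0, 0, 0, 0, 0, 0.15], [0, 0, 0, 0, 0, 0.15], [0, 0, 0, 0, 0, 0.15], [0, 0, 0, 0, 0, 0.144]]}' --finger_gap 0.044

```text
time_s: 1.0
ee_pos: [0.1365, 0.5327, 0.2271]
eef_rot: [-3.141, 0.001, 1.541]
force: [0.3, -0.0, 0.1]
grip_width: 0.0441
grip_force: 0.0
```

Request:
shift_gripper --motion '{"segments":[[-0.027, 0.046, 0, 0, 0, 0], [-0.027, 0.046, 0, 0, 0, 0], [-0.027, 0.046, 0, 0, 0, 0], [-0.027, 0.046, 0, 0, 0, 0], [-0.027, 0.046, 0, 0, 0, 0], [-0.027, 0.046, 0, 0, 0, 0], [-0.027, 0.046, 0, 0, 0, 0], [-0.027, 0.046, 0, 0, 0, 0], [-0.027, 0.046, 0, 0, 0, 0]]}'

```text
time_s: 1.9
ee_pos: [0.5205, 0.2942, 0.2272]
eef_rot: [-3.141, 0.0, 1.547]
force: [0.8, 0.5, 0.8]
grip_width: 0.0438
grip_force: 0.0
```

```bash
cat >> h.py <<'E'
from station import ctrl, imaging, job
def tool():
    o=ctrl.get_obs(); return o["ee_pos"],R.from_euler('xyz',o["eef_rot"])
def delta(pos,rot):  # tool-frame translation and rotvec to target, translation in present tool axes
    p,r=tool(); print("d",(r.inv().apply(np.array(pos)-p)).round(4),"rv",(r.inv()*rot).as_rotvec().round(4))
def snap(n,name):
    c=imaging.camera(n); cv2.imwrite(f"pics/{name}.png",c["pixels"]); return cam(c)
E
python3 - <<'E'
from h import *
c=snap("wrist","w1"); print(c)
v=[.7107,.2793,-.0241]
print(frame(v,[-.152,0,.135]),proj(c,frame(v,np.array([[-152,45,135],[-152,-45,135],[-90,83,154],[-90,-83,154]])/1000)))
delta(frame(v,[-.152,0,.138])[0],R.from_euler('xyz',[np.pi,0,np.pi/2+v[2]]))
E
```

```text
{'fx': 316.7469234785014, 'cx': 319.60285251214077, 'cy': 201.37202857659446, 'E': array([[ 9.99715746e-01,  2.28337697e-02,  6.85900952e-03,
         5.22505026e-01],
       [-2.38411531e-02,  9.59392299e-01,  2.81065857e-01,
         3.76202510e-01],
       [-1.62687874e-04, -2.81149489e-01,  9.59663971e-01,
         3.84637212e-01]])}
[[0.55874414 0.28296285 0.135     ]] [[367.83238382 170.37760598]
 [363.4190559  271.54186728]
 [461.7604619  122.37805047]
 [437.19447997 322.45699449]]
d [-0.0062  0.0337  0.0887] rv [ 0.0005  0.0014 -0.004 ]
```

View pics/w1.png

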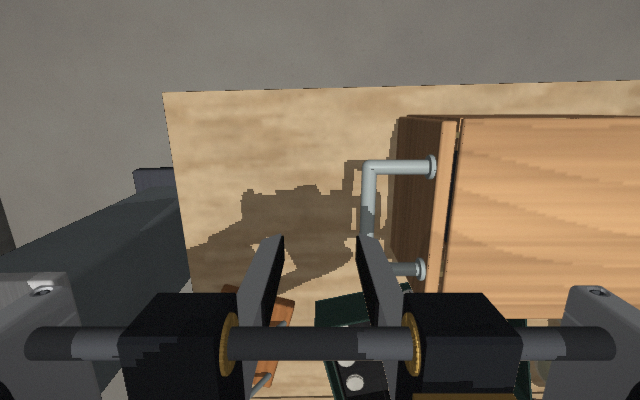

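The wrist view shows the bar at column ~369, with posts at rows 167 and 269. The prediction was 368, so x agrees and y is about 3 mm more to the left than fitted. I'll descend and grasp.

Request:
shift_gripper --motion '{"segments":[[-0.002, 0.034, 0, 0, 0, 0], [0, 0, 0, 0, 0, 0], [0, 0, 0.03, 0, 0, 0], [0, 0, 0.03, 0, 0, 0], [0, 0, 0.029, 0, 0, 0], [0, 0, 0, 0, 0, 0], [0, 0, 0, 0, 0, 0]]}'

```text
time_s: 2.65
ee_pos: [0.5527, 0.2932, 0.1392]
eef_rot: [-3.141, 0.0, 1.547]
force: [0.3, -0.1, 0.4]
grip_width: 0.0438
grip_force: 0.0
```

Request:
shift_gripper --motion '{"segments":[[0, 0, 0, 0, 0, 0], [0, 0, 0, 0, 0, 0], [0, 0, 0, 0, 0, 0], [0, 0, 0, 0, 0, 0], [0, 0, 0, 0, 0, 0], [0, 0, 0, 0, 0, 0]]}' --finger_gap 0.0 --clamp_n 30

```text
time_s: 3.25
ee_pos: [0.5532, 0.293, 0.139]
eef_rot: [3.141, -0.0, 1.547]
force: [-0.7, -0.1, 5.1]
grip_width: 0.0107
grip_force: 30.0
```

Request:
shift_gripper --motion '{"segments":[[0, -0.01, 0, 0, 0, 0], [0, -0.018, 0, 0, 0, 0], [0, -0.018, 0, 0, 0, 0], [0, -0.018, 0, 0, 0, 0], [0, -0.018, 0, 0, 0, 0], [0, -0.018, 0, 0, 0, 0], [0, -0.018, 0, 0, 0, 0], [0, -0.018, 0, 0, 0, 0], [0, -0.014, 0, 0, 0, 0], [0, -0.006, 0, 0, 0, 0]]}'

```text
time_s: 4.25
ee_pos: [0.396, 0.2965, 0.139]
eef_rot: [3.141, 0.0, 1.547]
force: [1.1, -3.8, 5.5]
grip_width: 0.0109
grip_force: 30.0
```

Request:
shift_gripper --motion '{"segments":[[0, -0.004, 0, 0, 0, 0], [0, -0.002, 0, 0, 0, 0], [0, -0.002, 0, 0, 0, 0], [0, 0, 0, 0, 0, 0], [0, 0, 0, 0, 0, 0]]}'

```text
time_s: 4.75
ee_pos: [0.3898, 0.2967, 0.139]
eef_rot: [3.139, -0.0, 1.547]
force: [7.0, -2.4, 3.6]
grip_width: 0.0112
grip_force: 30.0
```

Request:
shift_gripper --motion '{"segments":[[0, -0.002, 0, 0, 0, 0], [0, -0.002, 0, 0, 0, 0], [0, 0, 0, 0, 0, 0], [0, 0, 0, 0, 0, 0]]}'

```text
time_s: 5.15
ee_pos: [0.3895, 0.2967, 0.1391]
eef_rot: [3.13, -0.002, 1.546]
force: [40.4, -2.1, -15.4]
grip_width: 0.0113
grip_force: 30.0
```

At the stop. I'll release, rise and look.

Request:
shift_gripper --motion '{"segments":[[0, 0.004, 0, 0, 0, 0], [0, 0, 0, 0, 0, 0]]}'

```text
time_s: 5.35
ee_pos: [0.3898, 0.2967, 0.139]
eef_rot: [3.14, -0.0, 1.546]
force: [6.6, -2.9, 5.2]
grip_width: 0.011
grip_force: 30.0
```

Request:
shift_gripper --motion '{"segments":[[0, 0, 0, 0, 0, 0], [0, 0, 0, 0, 0, 0], [0, 0, 0, 0, 0, 0], [0, 0, -0.03, 0, 0, 0], [0, 0, -0.05, 0, 0, 0], [0, 0, -0.05, 0, 0, 0], [0, 0, -0.05, 0, 0, 0], [0, 0.045, 0, 0, 0, 0], [0, 0.045, 0, 0, 0, 0], [0, 0, 0, 0, 0, 0]]}' --finger_gap 0.044

```text
time_s: 6.35
ee_pos: [0.4819, 0.294, 0.3163]
eef_rot: [-3.139, 0.002, 1.545]
force: [-0.5, 0.0, -1.1]
grip_width: 0.0443
grip_force: 0.0
```

```bash
python3 - <<'E'
from h import *
c=snap("wrist","w2"); t=snap("top","t2"); print(tool()[0])
np.save("c2.npy",c,allow_pickle=True)
v=[.7107,.2820,-.0241]
for x in (-220,-178,-136):
  for z in (106,143): print(x,z,proj(c,frame(v,np.array([[x,60,z],[x,-60,z]])/1000)).round(1).tolist())
print(proj(c,frame(v,np.array([[-272,83,146],[-272,-83,146],[-260,83,146],[-260,-83,146],[-90,83,154],[-90,-83,154]])/1000)).round(1).tolist())
E
```

```text
[0.4790209  0.29454623 0.31736453]
-220 106 [[327.8, 134.3], [327.3, 232.4]]
-220 143 [[328.6, 137.1], [327.9, 244.7]]
-178 106 [[364.7, 134.2], [361.0, 232.4]]
-178 143 [[369.5, 137.1], [365.0, 244.7]]
-136 106 [[401.6, 134.2], [394.7, 232.4]]
-136 143 [[410.5, 137.0], [402.1, 244.7]]
[[276.7, 114.0], [282.5, 264.3], [288.7, 114.0], [293.0, 264.3], [462.8, 113.9], [444.1, 267.6]]
```

View pics/w2.png

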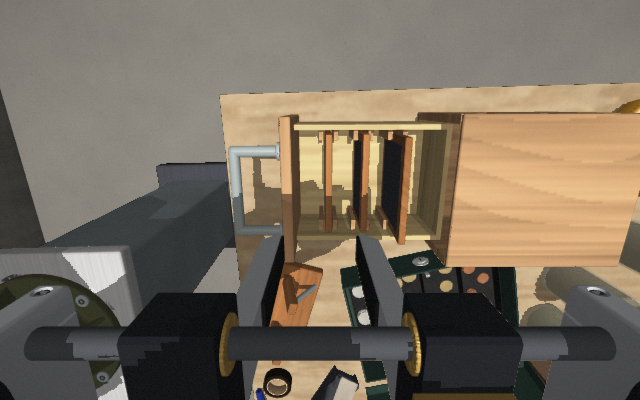

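The back slot holds the tall board: its top edge runs from about (407,136) to (402,243) and it is clearly the nearest to the camera. I'll zoom to refine.

```bash
python3 - <<'E'
import cv2
I=cv2.imread("pics/w2.png"); x,y,w,h,s=310,110,160,115,5
x,y,w,h=270,105,200,150; s=4
C=cv2.resize(I[y:y+h,x:x+w],None,fx=s,fy=s,interpolation=cv2.INTER_CUBIC)
for i in range(0,w,10): cv2.line(C,(i*s,0),(i*s,8),(0,0,255),1); i%20==0 and cv2.putText(C,str(x+i),(i*s+2,18),0,.35,(0,0,255),1)
for i in range(0,h,10): cv2.line(C,(0,i*s),(8,i*s),(0,0,255),1); i%20==0 and cv2.putText(C,str(y+i),(10,i*s+4),0,.35,(0,0,255),1)
cv2.imwrite("pics/w2c.png",C)
E
```

```text
(no output)
```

View pics/w2c.png

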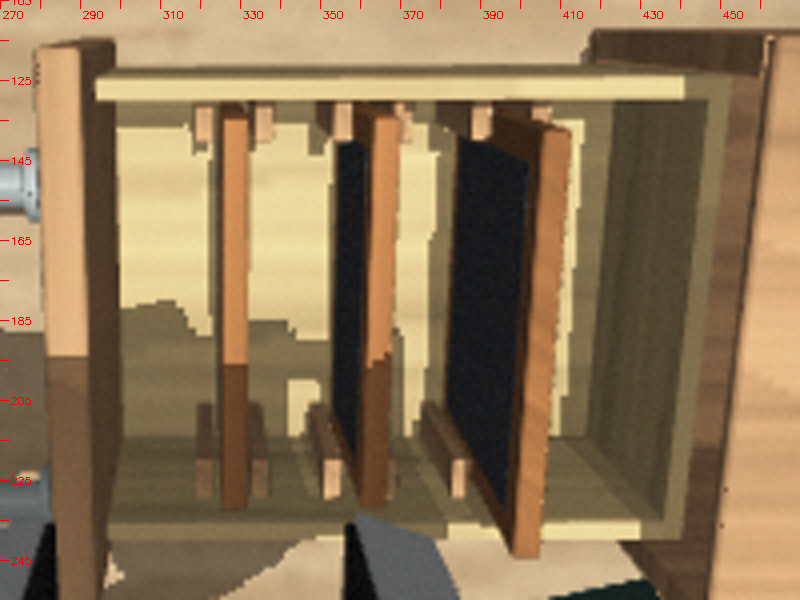

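The tall board's top edge runs from (408.6,136.6) to (401.3,243.7), with its face leaning nowhere. Now its world pose.

```bash
cat >> h.py <<'E'
def back(c,px,z):
    d=c["E"][:,:3]@np.array([(px[0]-c["cx"])/c["fx"],-(px[1]-c["cy"])/c["fx"],-1]); o=c["E"][:,3]
    return o+d*(z-o[2])/d[2]
E
python3 - <<'E'
from h import *
c=np.load("c2.npy",allow_pickle=True).item()
a=back(c,(408.6,136.6),.143);b=back(c,(401.3,243.7),.143)
print(a,b,np.hypot(*(a-b)[:2]),(a+b)/2,"yaw",np.arctan2(-(a-b)[0],(a-b)[1]))
v=[.7107,.2820,-.0241];print(frame(v,[-.136,0,.143]))
e=back(c,(463-.5,114),.154),back(c,(445,265),.154);print(e)
print(back(c,(270+527/4,105+60/4),.146) if 0 else "")
m=(a+b)/2; m[2]=.143-.012+.003
delta(m,R.from_euler('xyz',[np.pi,0,np.pi/2-.022]))
E
```

```text
[0.57422309 0.34572641 0.143     ] [0.5723447  0.22653179 0.143     ] 0.1192094244100243 [0.5732839 0.2861291 0.143    ] yaw -0.0157576600868209
[[0.57473949 0.28527728 0.143     ]]
(array([0.62241393, 0.36702894, 0.154     ]), array([0.61939823, 0.20444127, 0.154     ]))

d [-0.0059  0.0948  0.1832] rv [-0.0019  0.0009 -0.0027]
```

Request:
shift_gripper --motion '{"segments":[[-0.003, 0.047, 0, 0, 0, 0], [-0.003, 0.048, 0, 0, 0, 0], [0, 0, 0.05, 0, 0, 0], [0, 0, 0.05, 0, 0, 0], [0, 0, 0.04, 0, 0, 0], [0, 0, 0.03, 0, 0, 0], [0, 0, 0.013, 0, 0, 0], [0, 0, 0, 0, 0, 0], [0, 0, 0, 0, 0, 0]]}' --finger_gap 0.034

```text
time_s: 7.35
ee_pos: [0.5741, 0.2869, 0.1375]
eef_rot: [3.139, -0.001, 1.547]
force: [0.6, 0.2, 0.9]
grip_width: 0.0338
grip_force: 0.0
```

Request:
shift_gripper --motion '{"segments":[[0, 0, 0, 0, 0, 0], [0, 0, 0, 0, 0, 0], [0, 0, 0, 0, 0, 0], [0, 0, 0, 0, 0, 0], [0, 0, 0, 0, 0, 0]]}' --finger_gap 0.0 --clamp_n 25

```text
time_s: 7.85
ee_pos: [0.574, 0.2865, 0.136]
eef_rot: [3.141, -0.0, 1.547]
force: [-0.2, -0.8, 3.5]
grip_width: 0.0078
grip_force: 25.0
```

Request:
shift_gripper --motion '{"segments":[[0, 0, -0.01, 0, 0, 0], [0, 0, -0.02, 0, 0, 0], [0, 0, -0.02, 0, 0, 0], [0, 0, -0.02, 0, 0, 0], [0, 0, -0.025, 0, 0, 0], [0, 0, -0.025, 0, 0, 0], [0, 0, -0.025, 0, 0, 0], [0, 0, -0.02, 0, 0, 0], [0, 0, -0.01, 0, 0, 0], [0, 0, 0, 0, 0, 0]]}'

```text
time_s: 8.85
ee_pos: [0.5739, 0.2865, 0.3117]
eef_rot: [3.14, -0.001, 1.547]
force: [0.0, 0.1, -2.3]
grip_width: 0.008
grip_force: 25.0
```

```bash
python3 - <<'E'
from h import *
snap("scene","s3");snap("top","t3")
cv2.imwrite("pics/m3.png",np.hstack([cv2.resize(cv2.imread("pics/s3.png")[80:240,240:400],None,fx=2.5,fy=2.5),cv2.resize(cv2.imread("pics/t3.png")[90:310,140:300],(400,400))[:400]]))
v=[.4093,.0686,-.2867]; t=np.radians(12)
Re=R.from_euler('z',v[2]); Rb=Re*R.from_euler('y',t)
# tool: z=-board z, y=board x
Rt=R.from_matrix(np.c_[Rb.apply([0,1,0]),Rb.apply([1,0,0]),Rb.apply([0,0,-1])])
o=np.array([-.004-.004*np.cos(t),0,.020+.004*np.sin(t)])
tgt=frame(v,o)[0]+Rb.apply([0,0,.118]); print(tgt,Rt.as_euler('xyz'))
delta(tgt,Rt)
E
```

```text
[0.42524256 0.06389978 0.13625306] [-2.93215314e+00  2.22044605e-16  1.28409633e+00]
d [-0.2258 -0.1427  0.1735] rv [0.2069 0.0284 0.2617]
```

View pics/m3.png

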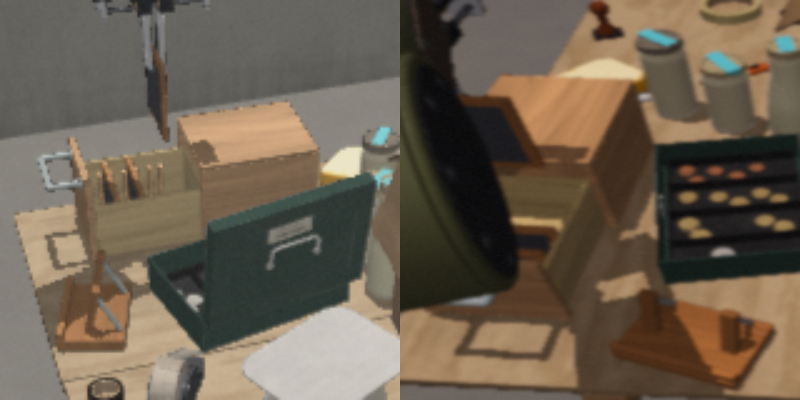

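Both pictures show the board lifted free, with the two short ones still in the drawer. I'll carry it back toward me, then right, and look at the easel with the wrist camera.

Request:
shift_gripper --motion '{"segments":[[0, -0.03, 0, 0, 0, 0], [0, -0.045, 0, 0, 0, 0], [0, -0.045, 0, 0, 0, 0], [0, -0.045, 0, 0, 0, 0], [-0.03, -0.005, 0, 0, 0, 0], [-0.045, 0, 0, 0, 0, 0], [-0.045, 0, 0, 0, 0, 0], [-0.04, 0, 0, 0, 0, 0], [0, 0, 0, 0, 0, 0], [0, 0, 0, 0, 0, 0]]}'

```text
time_s: 9.95
ee_pos: [0.3998, 0.1302, 0.3098]
eef_rot: [-3.141, 0.0, 1.545]
force: [0.3, 0.5, -1.8]
grip_width: 0.0081
grip_force: 25.0
```

```bash
python3 - <<'E'
from h import *
c=snap("wrist","w4"); np.save("c4.npy",c,allow_pickle=True)
v=[.4093,.0686,-.2867]
E_=np.array([[-32,70,33],[-32,-70,33],[12.2,54,96.3],[12.2,36,96.3],[12.2,-36,96.3],[12.2,-54,96.3]])/1000
print(proj(c,frame(v,E_)).round(1).tolist())
I=cv2.imread("pics/w4.png"); x,y,w,h,s=220,80,200,150,4
C=cv2.resize(I[y:y+h,x:x+w],None,fx=s,fy=s,interpolation=cv2.INTER_CUBIC)
for i in range(0,w,10): cv2.line(C,(i*s,0),(i*s,8),(0,0,255),1); i%20==0 and cv2.putText(C,str(x+i),(i*s+2,18),0,.35,(0,0,255),1)
for i in range(0,h,10): cv2.line(C,(0,i*s),(8,i*s),(0,0,255),1); i%20==0 and cv2.putText(C,str(y+i),(10,i*s+4),0,.35,(0,0,255),1)
cv2.imwrite("pics/w4c.png",C)
E
```

```text
[[318.4, 159.6], [294.3, 249.8], [350.1, 189.9], [345.9, 203.7], [330.2, 255.6], [326.5, 267.8]]
```

View pics/w4c.png

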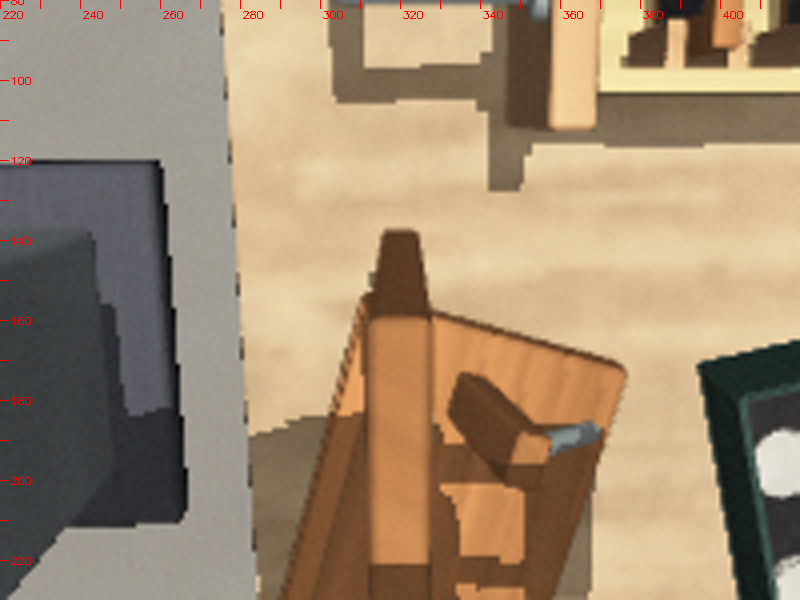

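```bash
python3 - <<'E'
from h import *
c=np.load("c4.npy",allow_pickle=True).item()
v=np.array([.4093,.0686,-.2867])
loc=lambda p: (R.from_euler('z',-v[2]).apply(p-[v[0],v[1],0])*1000).round(1)
for n,p,z in [("left edge a",(327.5,157),.02),("left edge b",(375,170),.02),("lip inner",(298,227.5),.033),("lip outer",(290.75,227.5),.033),("lip outer L",(311,153.5),.033),("foot",(333,180),.02),("back mid",(358,230),.02),("back L",(376,172),.02),("table edge drawer",(270,70),0)]: print(n,loc(back(c,p,z)))
print(proj(c,frame(v,np.array([[-4,54,20],[-4,36,20],[12.2,54,96.3],[12.2,36,96.3],[26,36,92],[26,54,92]])/1000)).round(1).tolist())
# upright column sides in crop: light ledge / lip
I=cv2.imread("pics/w4.png").astype(int)
for r in (190,200,210,215,220,225): print(r,I[r,285:312,2].tolist())
E
```

```text
left edge a [-20.  75.  20.]
left edge b [50.5 74.6 20. ]
lip inner [-35.2 -34.   33. ]
lip outer [-45.4 -36.8  33. ]
lip outer L [-43.9  75.5  33. ]
foot [-3.6 45.  20. ]
back mid [ 53.7 -19.6  20. ]
back L [52.8 72.2 20. ]
table edge drawer [-126.6  167.     0. ]
[[334.4, 174.0], [331.0, 185.8], [350.1, 189.9], [345.9, 203.7], [356.3, 205.5], [360.6, 191.9]]
190 [121, 122, 122, 125, 118, 123, 119, 122, 121, 123, 121, 117, 118, 116, 117, 92, 107, 114, 126, 121, 129, 129, 128, 118, 100, 103, 92]
200 [131, 129, 129, 128, 128, 126, 128, 128, 127, 128, 129, 130, 113, 106, 104, 121, 126, 124, 124, 125, 123, 96, 104, 111, 110, 111, 117]
210 [124, 121, 118, 118, 121, 124, 120, 121, 122, 123, 103, 101, 117, 125, 126, 124, 127, 119, 107, 108, 106, 110, 112, 115, 117, 116, 112]
215 [125, 123, 124, 125, 124, 124, 123, 121, 106, 108, 106, 122, 125, 120, 125, 129, 116, 100, 107, 109, 112, 118, 118, 120, 116, 113, 113]
220 [125, 124, 123, 122, 119, 122, 125, 96, 97, 115, 123, 126, 126, 126, 126, 109, 108, 108, 111, 115, 118, 119, 121, 113, 114, 114, 115]
225 [141, 125, 128, 128, 125, 124, 105, 88, 114, 124, 125, 126, 125, 123, 100, 111, 107, 113, 115, 120, 118, 118, 115, 115, 112, 114, 117]
```

```bash
python3 - <<'E'
from h import *
c=np.load("c4.npy",allow_pickle=True).item()
a=back(c,(312.4,159.2),.3167);b=back(c,(327.4,159.2),.3167); print(a,b,"board top end; expect x .3998 y .190")
# bottom edge near-left corner of the far end face: crop (383,230)-(418,230)
for p in ((315.75,137.7),(324.5,137.7)): print(back(c,p,.3167-.125))
I=cv2.imread("pics/w4.png").astype(int)
print(I[130:170,320].tolist()[::1])
E
```

```text
[0.397987   0.18903641 0.3167    ] [0.40513522 0.18885429 0.3167    ] board top end; expect x .3998 y .190
[0.39801432 0.18828223 0.1917    ]
[0.40550278 0.18809109 0.1917    ]
[[140, 184, 215], [142, 185, 215], [148, 189, 220], [146, 188, 218], [149, 192, 221], [149, 193, 221], [149, 190, 219], [86, 120, 153], [36, 61, 91], [37, 60, 90], [37, 60, 89], [38, 59, 89], [37, 60, 90], [36, 59, 88], [39, 61, 91], [36, 58, 90], [36, 58, 91], [39, 63, 93], [36, 59, 91], [35, 56, 88], [38, 61, 92], [34, 58, 89], [36, 59, 91], [37, 62, 91], [36, 59, 90], [35, 56, 87], [37, 61, 91], [36, 60, 91], [41, 66, 98], [53, 91, 138], [73, 122, 181], [78, 128, 190], [83, 136, 199], [82, 136, 197], [79, 131, 196], [81, 133, 197], [82, 135, 195], [82, 134, 197], [78, 132, 194], [80, 130, 196]]
```

```bash
cat >> h.py <<'E'
def goal(lift=0.0):
    t=np.radians(12); v0=np.array([.4093,.0686,-.29])
    Re=R.from_euler('z',v0[2]); Rb=Re*R.from_euler('y',t)
    Rt=R.from_matrix(np.c_[Rb.apply([0,1,0]),Rb.apply([1,0,0]),Rb.apply([0,0,-1])])
    o=np.array([-.004-.004*np.cos(t)-.0035,.0018,.020+.004*np.sin(t)])
    return frame(v0,o)[0]+Rb.apply([0,0,.118+lift]),Rt
E
```

Request:
shift_gripper --motion '{"segments":[[0, 0, 0, 0.069, 0.01, 0.088], [0, 0, 0, 0.069, 0.01, 0.088], [0, 0, 0, 0.069, 0.01, 0.088], [0, 0, 0, 0, 0, 0], [0, 0, 0, 0, 0, 0]]}'

```text
time_s: 10.5
ee_pos: [0.4001, 0.1312, 0.3099]
eef_rot: [-2.934, -0.002, 1.285]
force: [0.8, 0.1, -1.4]
grip_width: 0.0077
grip_force: 25.0
```

```bash
python3 -c "
from h import *
delta(*goal(0.08))"
```

```text
d [-0.056   0.0747  0.0816] rv [ 0.0018 -0.0012  0.0046]
```

Request:
shift_gripper --motion '{"segments":[[-0.028, 0.037, 0, 0, 0, 0.002], [-0.028, 0.038, 0, 0, 0, 0.002], [0, 0, 0.03, 0, 0, 0], [0, 0, 0.03, 0, 0, 0], [0, 0, 0.022, 0, 0, 0], [0, 0, 0, 0, 0, 0], [0, 0, 0, 0, 0, 0]]}'

```text
time_s: 11.2
ee_pos: [0.4383, 0.0614, 0.2155]
eef_rot: [-2.935, -0.002, 1.28]
force: [0.3, 0.3, -0.9]
grip_width: 0.0076
grip_force: 25.0
```

```bash
python3 -c "
from h import *
delta(*goal(0.02)); c=snap('scene','s5')
p,r=tool(); print(r.as_matrix().round(3).tolist())
"
```

```text
d [ 0.0003 -0.0001  0.061 ] rv [ 0.0025 -0.0019 -0.0005]
[[0.287, 0.938, -0.195], [0.958, -0.281, 0.061], [0.002, -0.205, -0.979]]
```

Request:
shift_gripper --motion '{"segments":[[0, 0, 0.02, 0, 0, 0], [0, 0, 0.02, 0, 0, 0], [0, 0, 0.02, 0, 0, 0], [0, 0, 0, 0, 0, 0], [0, 0, 0, 0, 0, 0], [0, 0, 0, 0, 0, 0]]}'

```text
time_s: 11.85
ee_pos: [0.4271, 0.0647, 0.1573]
eef_rot: [-2.935, -0.002, 1.278]
force: [-0.7, 0.1, -2.4]
grip_width: 0.0079
grip_force: 25.0
```

```bash
python3 - <<'E'
from h import *
delta(*goal(0))
t=snap("top","t6"); s=snap("scene","s6")
T=cv2.resize(cv2.imread("pics/t6.png")[215:310,205:305],None,fx=4,fy=4,interpolation=cv2.INTER_CUBIC)
S=cv2.resize(cv2.imread("pics/s6.png")[150:245,245:345],None,fx=4,fy=4,interpolation=cv2.INTER_CUBIC)
cv2.imwrite("pics/m6.png",np.hstack([T,S]))
E
```

```text
d [ 0.0004 -0.0007  0.0217] rv [ 0.0033 -0.0028 -0.0023]
```

Request:
shift_gripper --motion '{"segments":[[0, 0, 0.006, 0, 0, 0], [0, 0, 0.006, 0, 0, 0], [0, 0, 0.005, 0, 0, 0], [0, 0, 0, 0, 0, 0], [0, 0, 0, 0, 0, 0]]}'

```text
time_s: 12.45
ee_pos: [0.4228, 0.0657, 0.1392]
eef_rot: [-2.933, -0.001, 1.278]
force: [0.4, -0.0, -1.4]
grip_width: 0.008
grip_force: 25.0
```

Request:
shift_gripper --motion '{"segments":[[0, 0, 0.002, 0, 0, 0], [0, 0, 0, 0, 0, 0]]}'

```text
time_s: 12.65
ee_pos: [0.4224, 0.0658, 0.1372]
eef_rot: [-2.933, -0.002, 1.278]
force: [-0.3, -0.5, -1.5]
grip_width: 0.0079
grip_force: 25.0
```

Request:
shift_gripper --motion '{"segments":[[0, 0, 0.002, 0, 0, 0], [0, 0, 0, 0, 0, 0]]}'

```text
time_s: 12.85
ee_pos: [0.4222, 0.0659, 0.1354]
eef_rot: [-2.934, -0.002, 1.278]
force: [0.9, 0.1, -0.2]
grip_width: 0.0078
grip_force: 25.0
```

Request:
shift_gripper --motion '{"segments":[[0, 0, 0.001, 0, 0, 0], [0, 0, 0, 0, 0, 0]]}'

```text
time_s: 13.05
ee_pos: [0.4223, 0.0658, 0.135]
eef_rot: [-2.934, -0.002, 1.278]
force: [0.3, -3.0, 6.6]
grip_width: 0.0078
grip_force: 25.0
```

Request:
shift_gripper --motion '{"segments":[[0, 0.002, 0, 0, 0, 0], [0, 0, 0, 0, 0, 0]]}'

```text
time_s: 13.25
ee_pos: [0.4233, 0.0654, 0.1347]
eef_rot: [-2.931, -0.001, 1.278]
force: [-6.4, -0.5, 13.8]
grip_width: 0.008
grip_force: 25.0
```

Request:
shift_gripper --motion '{"segments":[[0, 0.001, 0, 0, 0, 0], [0, 0, 0, 0, 0, 0]]}'

```text
time_s: 13.45
ee_pos: [0.4238, 0.0653, 0.1346]
eef_rot: [-2.93, -0.001, 1.278]
force: [-10.6, -0.3, 16.5]
grip_width: 0.0082
grip_force: 25.1
```

Request:
shift_gripper --motion '{"segments":[[0, 0.001, 0, 0, 0, 0], [0, 0, 0, 0, 0, 0]]}'

```text
time_s: 13.65
ee_pos: [0.424, 0.0653, 0.1345]
eef_rot: [-2.928, -0.001, 1.278]
force: [-16.7, 1.4, 22.9]
grip_width: 0.0081
grip_force: 25.2
```

Ledge and uprights are both felt where expected. I'll relax the push, release and retreat along the board.

Request:
shift_gripper --motion '{"segments":[[0, -0.002, -0.001, 0, 0, 0], [0, 0, 0, 0, 0, 0]]}'

```text
time_s: 13.85
ee_pos: [0.4234, 0.0655, 0.1351]
eef_rot: [-2.932, -0.002, 1.278]
force: [-5.2, 2.3, 5.5]
grip_width: 0.0077
grip_force: 25.0
```

Request:
shift_gripper --motion '{"segments":[[0, 0, 0, 0, 0, 0], [0, 0, 0, 0, 0, 0], [0, 0, 0, 0, 0, 0], [0, 0, 0, 0, 0, 0], [0, 0, -0.01, 0, 0, 0], [0, 0, -0.03, 0, 0, 0], [0, 0, -0.04, 0, 0, 0], [0, 0, -0.04, 0, 0, 0], [0.04, 0, -0.02, 0, 0, 0], [0, 0, 0, 0, 0, 0]]}' --finger_gap 0.03

```text
time_s: 14.85
ee_pos: [0.4648, 0.0972, 0.2753]
eef_rot: [-2.938, -0.004, 1.279]
force: [-0.5, 0.1, 0.2]
grip_width: 0.0295
grip_force: 0.0
```

Request:
shift_gripper --motion '{"segments":[[0.04, -0.01, 0, 0, 0, 0], [0.045, -0.01, 0, 0, 0, 0], [0.045, -0.01, 0, 0, 0, 0], [0.03, 0, 0, 0, 0, 0], [0, 0, 0, 0, 0, 0], [0, 0, 0, 0, 0, 0]]}'

```text
time_s: 15.45
ee_pos: [0.4811, 0.2565, 0.278]
eef_rot: [-2.932, -0.001, 1.279]
force: [-0.4, 0.1, -0.7]
grip_width: 0.03
grip_force: 0.0
```

```bash
python3 - <<'E'
from h import *
t=snap("top","t7"); s=snap("scene","s7"); w=snap("wrist","w7"); np.save("c7.npy",w,allow_pickle=True)
f=lambda n,x,y,w,h,s:cv2.resize(cv2.imread(f"pics/{n}.png")[y:y+h,x:x+w],None,fx=s,fy=s,interpolation=cv2.INTER_CUBIC)
o=np.zeros((600,800,3),np.uint8)
o[:300,:400]=f("t7",205,235,100,75,4); o[300:,:400]=f("s7",245,165,80,60,5); o[:300,400:]=f("t7",140,130,200,150,2)
o[300:,400:]=f("w7",0,0,640,400,.75)[:300,40:440]
cv2.imwrite("pics/m7.png",o)
L=np.array([[-.008,60,20],[26-8,60,142],[18,-60,142]])
P=np.array([[18,60,143],[18,-60,143],[-11.8,60,21],[-11.8,-60,21]])/1000
v=[.4093,.0686,-.29]
print((proj(t,frame(v,P))-[205,235])*4); print((proj(s,frame(v,P))-[245,165])*5+[0,300])
E
```

```text
[[102.25069447   9.95988304]
 [285.58716038  69.68552471]
 [116.09469337 153.80916952]
 [284.88729607 213.25565719]]
[[176.17147563 314.47184414]
 [162.12929979 411.25830908]
 [149.16786135 447.8441607 ]
 [134.25679432 547.75581175]]
```

View pics/m7.png

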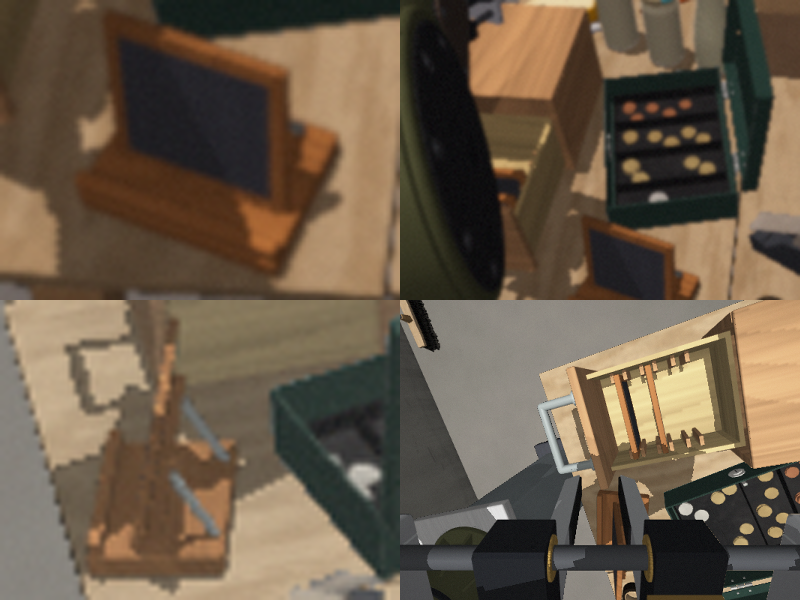

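The last picture shows the board standing on the ledge and leaning on both uprights. Its top corners are at (106,12) and (288,70), against (102,10) and (286,70) for perfect centring, so it is within about 2 mm. The short boards are still in their slots. A last check that the drawer is still at its stop:

```bash
python3 - <<'E'
from h import *
v=[.7107,.282,-.022]
loc=lambda p:(R.from_euler('z',-v[2]).apply(p-[v[0],v[1],0])*1000).round(1)
c=np.load("c4.npy",allow_pickle=True).item()
for p in((357.5,112),(369,112)):print("after lift",loc(back(c,p,.146)))
c=np.load("c2.npy",allow_pickle=True).item()
for p in((280,118),(291.5,116.5)):print("after open",loc(back(c,p,.146)))
c=np.load("c7.npy",allow_pickle=True).item()
for p in(((543+452)/2,0),):pass
q=lambda x,y:((x-400+40)/.75,(y-300)/.75)
print("bar",loc(back(c,q(543,405),.135)),loc(back(c,q(569,470),.135)))
print("cab edge",loc(back(c,q(733,314),.154)))
E
```

```text
after lift [-270.2  -80.   146. ]
after lift [-259.  -80.  146.]
after open [-268.7   79.7  146. ]
after open [-257.1   81.2  146. ]
bar [-318.2   47.7  135. ] [-310.5  -47.3  135. ]
cab edge [-88.4  79.8 154. ]
```

```bash
python3 - <<'E'
from h import *
v=[.7107,.2825,-.022]
L=lambda d:np.array([[-152-d,20,135],[-152-d,-20,135],[-102-d,60,146],[-90-d,60,146],[-90,60,154]])/1000
for n in ("c2","c4","c7"):
    c=np.load(n+".npy",allow_pickle=True).item(); I=cv2.imread("pics/w%s.png"%n[1]).astype(np.uint8)
    P,Q=proj(c,frame(v,L(170))),proj(c,frame(v,L(160)))
    for k in (0,2,3):
        s=np.linspace(-1,2,25); m=[tuple(P[k]+(Q[k]-P[k])*t) for t in s]
        pr=cv2.remap(I,np.float32([[a for a,b in m]]),np.float32([[b for a,b in m]]),1)[0]
        print(n,k,[int(x[0]) for x in pr],[int(x[2]) for x in pr])
E
```

```text
c2 0 [88, 86, 107, 145, 151, 170, 183, 189, 193, 191, 180, 162, 139, 109, 127, 149, 148, 151, 150, 149, 148, 147, 147, 121, 86] [79, 78, 131, 208, 170, 166, 177, 183, 187, 184, 174, 157, 135, 110, 174, 211, 212, 215, 214, 214, 213, 212, 212, 176, 129]
c2 2 [139, 138, 140, 140, 140, 140, 139, 138, 139, 112, 115, 121, 121, 125, 128, 131, 131, 123, 80, 46, 41, 42, 40, 39, 41] [205, 203, 205, 204, 205, 205, 204, 203, 203, 185, 206, 214, 215, 219, 222, 226, 227, 216, 147, 83, 76, 79, 76, 75, 76]
c2 3 [107, 119, 119, 124, 127, 130, 131, 131, 103, 57, 42, 42, 41, 39, 40, 41, 131, 151, 153, 153, 152, 152, 152, 152, 150] [190, 212, 214, 218, 221, 224, 226, 227, 186, 106, 77, 80, 77, 75, 76, 76, 209, 230, 231, 231, 230, 231, 231, 230, 229]
c4 0 [0, 0, 0, 0, 0, 0, 0, 0, 0, 0, 0, 0, 0, 0, 0, 0, 0, 0, 0, 0, 0, 0, 0, 0, 0] [0, 0, 0, 0, 0, 0, 0, 0, 0, 0, 0, 0, 0, 0, 0, 0, 0, 0, 0, 0, 0, 0, 0, 0, 0]
c4 2 [0, 0, 0, 0, 0, 0, 0, 0, 0, 0, 0, 0, 0, 0, 0, 0, 0, 0, 0, 0, 0, 0, 0, 0, 0] [0, 0, 0, 0, 0, 0, 0, 0, 0, 0, 0, 0, 0, 0, 0, 0, 0, 0, 0, 0, 0, 0, 0, 0, 0]
c4 3 [0, 0, 0, 0, 0, 0, 0, 0, 0, 0, 0, 0, 0, 0, 0, 0, 0, 0, 0, 0, 0, 0, 0, 0, 0] [0, 0, 0, 0, 0, 0, 0, 0, 0, 0, 0, 0, 0, 0, 0, 0, 0, 0, 0, 0, 0, 0, 0, 0, 0]
c7 0 [137, 137, 136, 132, 157, 185, 192, 206, 207, 196, 178, 160, 135, 101, 110, 134, 135, 139, 102, 136, 143, 145, 143, 144, 144] [150, 151, 150, 143, 156, 180, 187, 200, 201, 189, 173, 154, 131, 98, 118, 149, 149, 151, 124, 202, 211, 213, 211, 211, 212]
c7 2 [137, 134, 132, 132, 131, 130, 129, 131, 130, 108, 114, 124, 124, 128, 130, 131, 133, 127, 106, 57, 48, 46, 48, 44, 50] [205, 201, 200, 199, 198, 198, 199, 200, 199, 174, 201, 217, 218, 223, 226, 227, 229, 224, 190, 106, 89, 87, 90, 86, 91]
c7 3 [106, 122, 124, 125, 130, 130, 132, 131, 120, 67, 48, 47, 49, 44, 48, 51, 53, 51, 50, 50, 47, 49, 48, 50, 50] [180, 213, 217, 220, 224, 227, 228, 227, 213, 123, 90, 88, 90, 87, 89, 93, 95, 94, 93, 92, 87, 87, 84, 83, 84]
```

The panel and bar profiles match those taken right after opening to under 1 mm, so the drawer is still at its stop.

```bash
python3 -c "
from station import ctrl, imaging, job
print(job.hand_in())"
```

```text
the job is handed in; nothing more can be done
None
```

The drawer is open to its stop and the tall board stands on the easel ledge, leaning on both uprights and centred to about 2 mm; the short boards are still in their slots, the arm never went near the jars, and I handed the job in after about 16 s of robot time, with no verdict returned.

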